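# Charge and start the crank fan in the yoga nook

## Task

Get the crank-charged fan going for the class. First take the bamboo yoga block that stands in front of the fan and stand it on the cork pad, on its long edge and in line with the pad; then wind the fan's three-handled crank clockwise, about two full turns, taking handle after handle as they come out from under the guard, until it comes to its stop and the orange shutter has slid off the green start button; then turn the black speed knob clockwise to its stop, and last press the start button fully down and let it come up again. Do not shift or knock over the vase, the bell, the jar candle or the oil bottle.

Things in the scene. Friction and masses are not known exactly. Their poses are not given: they have to be found in the camera images.
- fan: White plastic fan, fixed: console 210 mm deep (x, away from its user), 360 wide (y), 146 tall; origin under its centre. Its front 156 mm is a panel sloped 23 degrees (normal (-0.391, 0, 0.921) in its frame; 80 mm high in front), with crank at y +95 mm, speed knob y -55, start button y -135. The caged fan head (176 mm across, top at 345 mm) stands on the rear deck at y -100, x +52 to +130.
- handle0 (a point): First of the crank's three like handles, 120 degrees apart: upright blue sleeves, 18 mm thick, that spin freely, 60 mm from the crank's axis, spanning 19 to 61 mm off the panel face. This point is on the sleeve's axis, 45 mm off the face; z is the panel normal. Arms below: 16 mm wide, top 19 mm off the face. At joint 0 it stands 62 degrees short of straight down the slope (4 o'clock).
- handle1 (a point): The handle that follows handle0, 120 degrees behind it when winding; otherwise like handle0.
- handle2 (a point): The handle that follows handle1, 120 degrees behind it; otherwise like handle0.
- crank_hub (a point): Point on the crank's axis, 45 mm off the panel face, so level with the handle points; z is the axis and panel normal. The hub is 22 mm tall, 36 mm across. A clear guard plate roofs the crank's far side, from 41 to 91 mm up the slope from the axis, its underside 72 mm off the face: the handles pass under it, fingers cannot. Its 6 mm side walls stand 81 mm to either side of the axis.
- crank (a joint): Turn of the crank in rad, growing clockwise as the user facing the panel sees it. Starts between 0 and 0.8; stops hard at 12.9; fully wound is beyond 12.3. Stays where left; stiff to 0.08 N m. Drives the shutter.
- shutter (a joint): Travel in m of the orange shutter up the slope, geared to the crank: 0.06 when wound.
- shutter_mid (a point): Middle of the top of the orange shutter, a 46 x 54 mm plate 18 mm off the panel face, which covers the start button until the crank is wound.
- knob_grip (a point): On the axis of the black speed knob, 26 mm off the panel face. Its bar grip is 36 mm long along this point's x, 11 mm thick along y, top 32 mm off the face, above a round base 36 mm across, 8 mm tall. z: panel normal. A white line marks one end.
- knob (a joint): Turn of the speed knob in rad, growing clockwise as seen by the user. It starts between 0 and 0.2 (0: bar straight up the slope) and stops hard at 1.4; fully turned means beyond 1.2.
- start_top (a point): Centre of the top of the green start button (34 mm across), 12 mm off the panel face; it moves with the button and its z is the panel's normal. The grey collar round it is 50 mm across, 6 mm off the face.
- start (a joint): Start button, m pressed: 0 up, 0.006 fully down (takes 5 N); it springs back.
- block: Light bamboo yoga block, 220 mm along its x, 50 mm thick along its y, 150 mm tall, standing on its long edge in front of the fan; origin at the centre of its underside; about 0.5 kg.
- pad: Cork pad with a thin teal border, fixed to the shelf, 250 mm along its x, 80 mm along its y, 4 mm thick, left or right of the fan; origin at the centre of its underside.
- vase: Bystander: black ceramic vase, 155 mm tall, 84 mm across, origin under its centre; on the grey slate tray (240 x 120 x 8 mm).
- bell: Bystander: stainless steel hand bell, 102 mm tall, 68 mm across, on the slate tray; origin under its centre.
- candle: Bystander: amber jar candle, 75 mm tall, 68 mm across; origin under its centre.
- oil: Bystander: small amber oil bottle, 100 mm tall, 44 mm across; origin under its centre.

How it is judged:
On the way, in this order (a step that is already met when the one before it is completed fails the run):
1. the block stands let go on the cork pad, in line with it (horizontal distance between block and pad below 0.03 m and angle between the x axis of block and the x axis of pad, either way round below 0.2 rad and angle between block's own z axis and vertical below 0.1 rad and height (world z) of block below 0.012 m and contact force between the fingers and block below 0.1 N and linear speed of block below 0.03 m/s), for 0.2 s.
2. the crank has made its first full turn (value of joint crank above 6.8 rad), for 0.05 s.
3. the crank is wound to its stop and the shutter is off the button (value of joint crank above 12.3 rad), for 0.05 s.
4. the speed knob is turned to its stop (value of joint crank above 12.3 rad and value of joint knob above 1.2 rad), for 0.05 s.
5. the start button is pressed fully down (all of step 4 and value of joint start above 0.005 m), for 0.05 s.
At the end, for the whole second after the job is handed in: Block let go, still and upright on its long edge on the cork pad, middle within 30 mm and length within 0.2 rad of the pad's; crank wound beyond 12.3 rad; knob beyond 1.2 rad; start button pressed at least 5 mm and up again (under 1 mm) (all of step 1 and all of step 4 and value of joint start below 0.001 m); the robot touches nothing.
It fails at once if a bystander is shifted by more than 30 mm (distance of any of vase, bell, candle, oil from where it was at the start of the episode above 0.03 m).
It fails at once if a bystander is tipped over (angle between any of vase, bell, candle, oil's own z axis and vertical above 0.35 rad).
It also fails if it takes over 72 s, if anything falls off the work surface, if the arm or the gripper's body presses on something with over 40 N, if the wrist force passes 120 N, or if a joint passes its speed limit or range.

## Robot

A 6-joint arm with a two-finger parallel gripper is mounted at the origin on the work surface. World frame = base frame: x ahead of the robot, y to its left, z up, the work surface at z = 0. Lengths are in m, angles in rad, forces in N, time in s.
With the tool pointing down it reaches from about 0.375 to 0.9 m from the base axis. Payload 3.1 kg.
Tool frame: the origin (TCP) lies on the front face of the gripper's body, between the roots of the fingers; the fingertips stand 73 mm ahead of it and the grasp point (between the pads) lies 54 mm ahead of it; z points along the fingers, y is the direction in which the jaws open and shut (so a half turn about z gives the same grasp; the last joint's range is limited). The gripper opens to 85 mm and grips with 20 to 120 N. Pads are 22 mm wide; open, the fingers measure 114 mm over their backs; the gripper's body (76 mm by 85 mm) begins 54 mm behind the grasp point. The pads swing forward as they close: fully open they stand 13 mm farther back than shut.
Start: joints at [-1.373, 0.527, 1.433, -0, 1.181, -0.178], TCP at [0.229, -0.581, 0.304] pointing down, gripper open.
Joint ranges: [-3.08, 3.08], [-0.75, 2.2], [0.22, 2.44], [-1.43, 4.57], [0, 2.65], [-2.85, 2.85]. Speed limits (rad/s): [2.79, 2.79, 3.14, 3.14, 3.14, 3.14].

## Interface

Orientations are given as [roll, pitch, yaw] about the fixed x, y, z axes, in that order (R = Rz(yaw) Ry(pitch) Rx(roll)).
In Python, from workcell import * gives the robot as it stands. The module is installed in compiled form; this text tells all that it offers.
- The arm moves only by the tool move_arm, never from a script. Its argument "commands" is a list of rows, each a list of 3 entries, a list of its own where there are three numbers: the shift along the tool's x, y, z in mm, then the turn about the tool's z in degrees, then the finger opening in mm, from 0 to 85.4. A call has 1 to 20 rows; each row is the pose to reach, as a shift and turn from the pose measured when the call began, along the tool's axes at that moment; what a row does not reach only later rows make up. A row lasts 1/10 s, in which the tool goes at most 50 mm and 8.59 degrees, less where a joint would pass 70% of its speed; a pose out of reach is approached as far as the arm can. A call with a gripper value outside its range is refused whole. The fingers move at their own pace and stop on an object; "squeeze" is the grip in N (left out, the last holds). Time passes only in rows, so rows that repeat a pose let the fingers close. It gives the time, the measured TCP pose, the force and the opening at its end, in the units of the state.
- get_obs(): the state, without advancing time (a new reading comes with each control period).
- capture(name): name is "scene" or "top"; returns the picture (400x640x3 uint8, red, green, blue); there is no depth.
- camera_info(name): a dict with "camera_matrix" (3x3 intrinsics, pixels), "R" (3x3) and "t" (3): a world point X has camera coordinates R X + t. Camera axes: x right, y down, z forward; pixel columns grow to the right and rows downward; lengths in m; the calibration is good to about 2 mm. A picture is of the moment at which its call begins. camera_info takes no time and is no camera call.
- job_done(): hands the job in, once; it reports no verdict.
Trained networks look in the newest picture that a camera, given by its name, has taken for a name from the list of things; names that differ only in an ending like _2 or _b are one class to them, and where a whole thing is asked for, a point or a joint stands for the part that bears it (a point fixed in the world has none). Each returns a list of dicts, best first, with "conf" (0 to 1); they miss things now and then, are a little off and sometimes report something else, mostly with a low value. They report only what shows in the picture. A call takes as long as a camera call.
- find_in(camera, target): "at" ([x, y, z] in m, in world coordinates, good to about 4 mm: the middle of the surface that is visible of it).
The state is a dict: "time": time; "joint_positions": joint angles; "dq": joint speeds; "joint_torque": joint torques, N m; "tool_pos": TCP position; "orientation": TCP orientation; "force": force on the tool from outside, world axes, zero at the start; "moment": the same for the moment, N m; "gripper_width": finger opening in m.
Only numpy, scipy, OpenCV 4.12 (cv2) and the standard library are available. Lean on these libraries where they do the work, as an engineer would, in place of code of your own. Each camera call takes 0.05 s, during which the arm holds its last target.

## Working session

There is one attempt and no reset: what is moved stays moved. The work goes in short steps, Python scripts to look and compute and a tool call to move; the robot and the scene stay as the last step left them, time stands still between calls to the robot, and variables do not carry over. Pictures are saved under pics/ and viewed, and the job is handed in when it is done.

Besides the shell and the picture viewer there is one more tool, called after "Request:" by a JSON object that holds its "api" and its "payload". move_arm: Moves the arm, as the interface text tells. Its arguments: {"type":"object","properties":{"commands":{"type":"array","items":{"type":"array"}},"squeeze":{"type":"number"}},"required":["commands"]}

```bash
mkdir -p pics; cat > h.py <<'E'
from workcell import *
import numpy as np, cv2
from scipy.spatial.transform import Rotation as Ro
def snap(cam,fn):
    im=capture(cam); cv2.imwrite('pics/'+fn,cv2.cvtColor(im,cv2.COLOR_RGB2BGR)); return im
def proj(cam,X):
    c=camera_info(cam); p=np.array(c['R'])@np.array(X)+np.array(c['t']); q=np.array(c['camera_matrix'])@p; return q[:2]/q[2]
def ray(cam,uv,z):
    c=camera_info(cam);R=np.array(c['R']);t=np.array(c['t']);d=R.T@np.linalg.inv(c['camera_matrix'])@np.array([uv[0],uv[1],1.]);o=-R.T@t
    return o+d*(z-o[2])/d[2]
E
python3 - <<'E'
from h import *
o=get_obs(); print(o)
for c in ('scene','top'):
    snap(c,c+'0.png'); i=camera_info(c); R=np.array(i['R']); print(c,-R.T@np.array(i['t']), R[2],i['camera_matrix'])
for n in ['fan','handle0','crank_hub','shutter_mid','knob_grip','block','pad','vase','bell','candle','oil']:
    for c in ('scene','top'):
        print(n,c,[(np.round(d['at'],3).tolist(),round(d['conf'],2)) for d in find_in(c,n)[:4]])
E
```

```text
{'time': 0.0, 'joint_positions': array([-1.37350500e+00,  5.28458051e-01,  1.43392251e+00,  6.75513744e-06,
        1.18144102e+00, -1.78533624e-01]), 'dq': array([-6.53780924e-04, -7.86448203e-05,  7.75385200e-04, -6.36046765e-04,
        1.64301509e-04, -3.82594655e-04]), 'joint_torque': array([-1.20465643e-04, -4.42345154e+01, -1.78026974e+01, -1.03964023e-04,
        8.41352827e-03, -5.37600002e-06]), 'tool_pos': array([ 0.22929382, -0.58079738,  0.30293203]), 'orientation': array([-3.13940026e+00, -4.01972101e-04,  3.75821938e-01]), 'force': array([-0.14545324,  0.50753403,  0.05495509]), 'moment': array([ 0.01474307,  0.00046168, -0.00046832]), 'gripper_width': 0.08547710356917196}
scene [ 1.08964517 -0.46974753  1.00559246] [-0.46800022  0.41745788 -0.77891252] [[475.8629165    0.         315.65898649]
 [  0.         475.8629165  203.01128177]
 [  0.           0.           1.        ]]
top [0.50372122 0.0172546  1.0643884 ] [ 0.03623921 -0.02532655 -0.99902216] [[372.35274266   0.         324.41164945]
 [  0.         372.35274266 197.57205852]
 [  0.           0.           1. 
[... 397 characters left out ...]
.65, -0.062, 0.119], 0.78)]
knob_grip top [([0.646, -0.05, 0.112], 0.67)]
block scene [([0.483, -0.016, 0.12], 0.7)]
block top [([0.459, 0.008, 0.15], 0.56)]
pad scene [([0.461, -0.352, 0.001], 0.88)]
pad top [([0.454, -0.351, 0.008], 0.69), ([0.598, 0.09, 0.113], 0.68)]
vase scene [([0.524, 0.345, 0.093], 0.79)]
vase top [([0.513, 0.353, 0.115], 0.81)]
bell scene [([0.404, 0.357, 0.042], 0.93), ([0.756, -0.07, 0.137], 0.16)]
bell top [([0.4, 0.357, 0.052], 0.77), ([0.594, 0.093, 0.115], 0.51)]
candle scene [([0.652, 0.351, 0.05], 0.93)]
candle top [([0.642, 0.362, 0.077], 0.74)]
oil scene [([0.676, -0.389, 0.064], 0.66)]
oil top [([0.66, -0.377, 0.066], 0.57), ([0.509, 0.349, 0.116], 0.28)]
```

View pics/scene0.png

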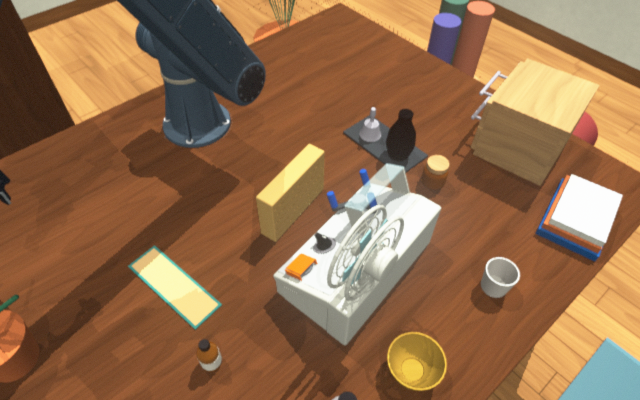

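View pics/top0.png

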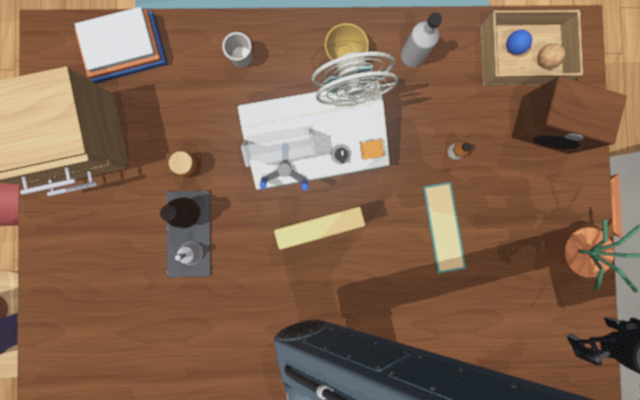

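The overhead picture shows the block at px (320,228), the pad at (444,226) and the fan console at about (240-390, 90-188). I'll fit their outlines.

```bash
python3 - <<'E'
from h import *
im=cv2.imread('pics/top0.png'); 
crop=cv2.resize(im[80:200,225:405],None,fx=4.4,fy=4.4,interpolation=cv2.INTER_CUBIC); cv2.imwrite('pics/fan_crop.png',crop)
crop=cv2.resize(im[170:290,260:480],None,fx=3.6,fy=3.6,interpolation=cv2.INTER_CUBIC); cv2.imwrite('pics/blk_crop.png',crop)
hsv=cv2.cvtColor(im,cv2.COLOR_BGR2HSV)
print(im[228,320],im[226,444],hsv[228,320],hsv[226,444],im[262,446])
def rect(mask,z,name):
    n,l,s,c=cv2.connectedComponentsWithStats(mask.astype(np.uint8))
    k=1+np.argmax(s[1:,4]); ys,xs=np.where(l==k)
    P=np.array([ray('top',(x,y),z)[:2] for x,y in zip(xs,ys)])
    (cx,cy),(w,h),a=cv2.minAreaRect((P*1000).astype(np.float32))
    print(name,s[k],cx,cy,w,h,a,'mean',P.mean(0))
w=np.zeros(im.shape[:2],bool); w[195:260,268:375]=1
m=(hsv[...,2]>150)&w
rect(m,0.15,'block')
w[:]=0; w[175:280,418:475]=1
rect((hsv[...,2]>150)&w,0.004,'padcork')
E
```

```text
[162 215 222] [168 214 222] [ 27  69 222] [ 26  62 222] [125 165 191]
block [ 274  207   91   43 1915] 463.55645751953125 9.165969848632812 52.443199157714844 221.14158630371094 14.100475311279297 mean [0.46315892 0.00977254]Traceback (most recent call last):
  File "<stdin>", line 17, in <module>
  File "<stdin>", line 10, in rect
  File "h.py", line 9, in ray
    c=camera_info(cam);R=np.array(c['R']);t=np.array(c['t']);d=R.T@np.linalg.inv(c['camera_matrix'])@np.array([uv[0],uv[1],1.]);o=-R.T@t
ValueError: time passes only in moves, steps and waits
```

View pics/fan_crop.png

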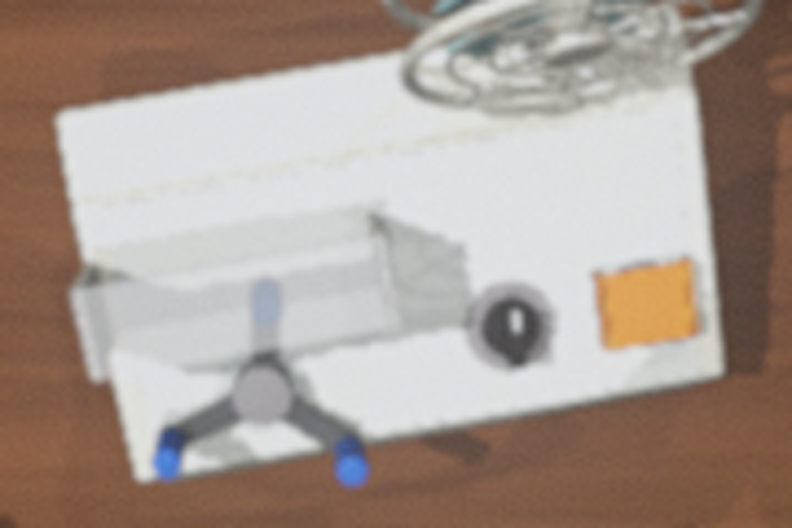

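View pics/blk_crop.png

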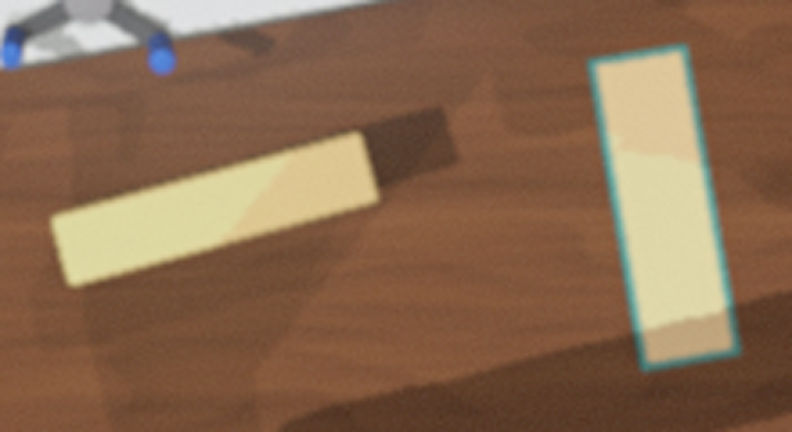

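```bash
cat > h.py <<'E'
from workcell import *
import numpy as np, cv2, json, os
from scipy.spatial.transform import Rotation as Ro
if not os.path.exists('cal.json'):
    json.dump({c:{k:np.array(v).tolist() for k,v in camera_info(c).items() if k in('R','t','camera_matrix')} for c in('scene','top')},open('cal.json','w'))
CAL={c:{k:np.array(v) for k,v in d.items()} for c,d in json.load(open('cal.json')).items()}
def snap(cam,fn):
    im=capture(cam); cv2.imwrite('pics/'+fn,cv2.cvtColor(im,cv2.COLOR_RGB2BGR)); return im
def proj(cam,X):
    c=CAL[cam]; p=np.atleast_2d(X)@c['R'].T+c['t']; q=p@c['camera_matrix'].T; return q[:,:2]/q[:,2:]
def ray(cam,uv,z):
    c=CAL[cam];R=c['R'];d=R.T@np.linalg.inv(c['camera_matrix'])@np.array([uv[0],uv[1],1.]);o=-R.T@c['t']
    return o+d*(z-o[2])/d[2]
def rect(mask,z,name,cam='top'):
    n,l,s,c=cv2.connectedComponentsWithStats(mask.astype(np.uint8))
    k=1+np.argmax(s[1:,4]); ys,xs=np.where(l==k)
    P=np.array([ray(cam,(x,y),z)[:2] for x,y in zip(xs,ys)])
    (cx,cy),(w,h),a=cv2.minAreaRect((P*1000).astype(np.float32))
    print(name,s[k],np.round([cx,cy,w,h,a],1),'mean',P.mean(0).round(4))
E
python3 - <<'E'
from h import *
im=cv2.imread('pics/top0.png'); hsv=cv2.cvtColor(im,cv2.COLOR_BGR2HSV)
w=np.zeros(im.shape[:2],bool); w[195:260,268:375]=1
rect((hsv[...,2]>150)&w,0.15,'block')
w[:]=0; w[175:280,418:475]=1
rect((hsv[...,2]>135)&w,0.004,'pad')
# fan corners from crop: px=225+u/4.4, py=80+v/4.4
c=lambda u,v:(225+u/4.4-.4,80+v/4.4-.4)
A=ray('top',c(57,112),.146);B=ray('top',c(138,482),.08);C=ray('top',c(722,375),.08);D=ray('top',c(388,55),.146)
print('rear-left',A,'front-left',B,'front-right',C,'rear',D)
yaw=np.arctan2(*( -(C-B)[:2]*[1,-1])[[0,1]]); print('front len',np.linalg.norm(C-B),'depth',np.linalg.norm((A-B)[:2]))
print('dir front edge deg',np.degrees(np.arctan2(*(B-C)[[1,0]])),'dir rear',np.degrees(np.arctan2(*(A-D)[[1,0]])),'side',np.degrees(np.arctan2(*(A-B)[[1,0]])))
E
```

```text
block [ 274  207   91   43 1915] [463.6   9.2  52.4 221.1  14.1] mean [0.4632 0.0098]
pad [ 424  183   40   88 2344] [ 451.4 -350.   245.2   80.9    7.8] mean [ 0.4517 -0.3498]
rear-left [0.77138799 0.20355866 0.146     ] front-left [0.56590044 0.17223205 0.08      ] front-right [ 0.62273613 -0.18121888  0.08      ] rear [0.80075874 0.01654226 0.146     ]
front len 0.3579914102747513 depth 0.20786170435307458
dir front edge deg 99.13508689201382 dir rear 98.92534491649334 side 8.668012071828024
```

```bash
python3 - <<'E'
import cv2
im=cv2.imread('pics/scene0.png')
cv2.imwrite('pics/sc_crop.png',cv2.resize(im[150:300,270:450],None,fx=4,fy=4,interpolation=cv2.INTER_CUBIC))
im=cv2.imread('pics/top0.png')
cv2.imwrite('pics/tp_crop.png',cv2.resize(im[125:195,235:335],None,fx=8,fy=8,interpolation=cv2.INTER_CUBIC))
E
```

```text
(no output)
```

View pics/sc_crop.png

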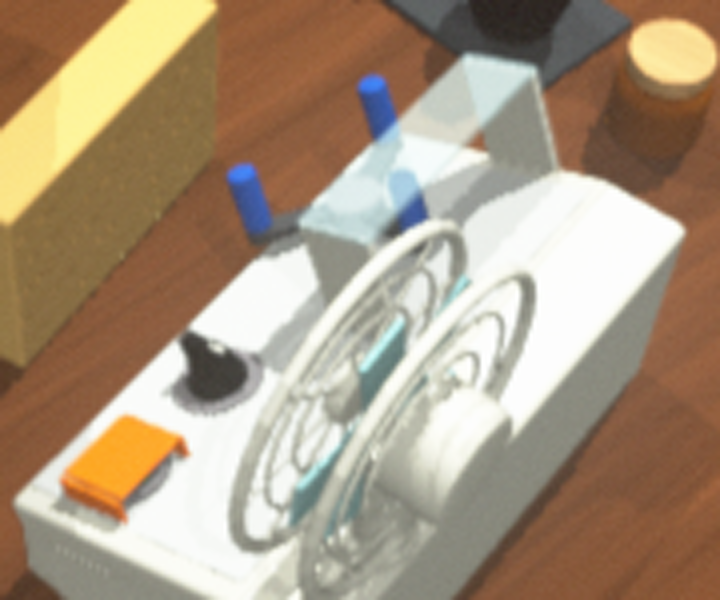

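View pics/tp_crop.png

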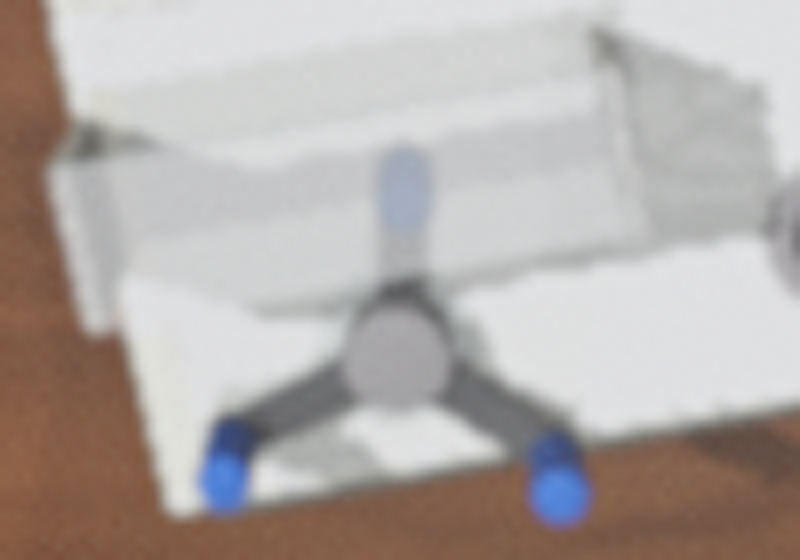

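Request:
{"api": "move_arm", "payload": {"commands": [[[0,0,0],8,85],[[0,0,0],16,85],[[0,0,0],24,85]]}}

```text
time: 1.5
tool_pos: [0.2294, -0.5814, 0.3039]
orientation: [-3.142, 0.0, -0.049]
force: [0.4, 0.4, -0.2]
gripper_width: 0.0853
```

The crank is clear in both views: handle tops at tp_crop (560,492), (224,482) and under the guard (406,170), hub at (398,357). The fan pose is next.

```bash
cat > fan.py <<'E'
from h import *
S=np.radians(23)
def fanT(p): # x,y,yaw
    return Ro.from_euler('z',p[2]).as_matrix(), np.array([p[0],p[1],0])
def panel(p,s,y,h):
    R,t=fanT(p); L=np.array([-.105+s*np.cos(S)-h*np.sin(S), y, .08+s*np.sin(S)+h*np.cos(S)]); return R@L+t
def handle(p,s,phi,h): # clock angle rad
    return panel(p,s+.06*np.cos(phi),.095-.06*np.sin(phi),h)
E
python3 - <<'E'
from fan import *
from scipy.optimize import least_squares
tp=lambda u,v:(235+u/8-.44,125+v/8-.44); sc=lambda u,v:(270+u/4-.375,150+v/4-.375); tf=lambda u,v:(225+u/4.4-.39,80+v/4.4-.39)
# v: x,y,yaw,s_crank,q0,s_knob,s_sh
def obs(v):
    p=v[:3]; ph=np.radians(118)+v[4]; D=2*np.pi/3
    h=lambda k:handle(p,v[3],ph-k*D,.061)
    return [('top',tp(398,357),panel(p,v[3],.095,.022)),('top',tp(560,492),h(0)),('top',tp(224,482),h(2)),
     ('scene',sc(243,175),h(0)),('scene',sc(373,85),h(2)),
     ('top',tf(138,482),panel(p,0,.18,0)),('top',tf(722,375),panel(p,0,-.18,0)),
     ('top',tf(57,112),fanT(p)[0]@[.105,.18,.146]+fanT(p)[1]),
     ('top',tf(647,304),panel(p,v[6],-.135,.018)),('scene',sc(122,465),panel(p,v[6],-.135,.018)),
     ('top',tf(513,322),panel(p,v[5],-.055,.008))]
def res(v):
    return np.concatenate([proj(c,X)[0]-uv for c,uv,X in obs(v)])
r=least_squares(res,[.698,.012,.157,.08,.1,.08,.08],loss='soft_l1')
print(r.x.round(4),'yawdeg',np.degrees(r.x[2]))
for o,e in zip(obs(r.x),res(r.x).reshape(-1,2)): print(o[0],e.round(2),o[2].round(3))
np.save('fan.npy',r.x)
E
```

```text
[0.698  0.0108 0.1595 0.0464 0.2608 0.0581 0.0579] yawdeg 9.140448884080438
top [ 0.06 -0.12] [0.613 0.093 0.118]
top [ 0.35 -0.25] [0.568 0.042 0.138]
top [ 0.11 -0.35] [0.573 0.145 0.147]
scene [-0.29 -0.59] [0.568 0.042 0.138]
scene [-0.2  -0.54] [0.573 0.145 0.147]
top [0.13 0.05] [0.566 0.172 0.08 ]
top [ 0.87 -0.1 ] [ 0.623 -0.184  0.08 ]
top [-0.69 -0.67] [0.773 0.205 0.146]
top [ 0.38 -0.44] [ 0.661 -0.132  0.119]
scene [-0.03 -2.2 ] [ 0.661 -0.132  0.119]
top [-0.35  0.05] [ 0.653 -0.052  0.11 ]
```

Request:
{"api": "move_arm", "payload": {"commands": [[[0,0,0],-8,85],[[10,-45,0],-16,85],[[25,-90,0],-25,85],[[45,-135,0],-33,85],[[70,-180,0],-42,85],[[90,-225,0],-50,85],[[110,-270,0],-59,85],[[130,-315,0],-67,85],[[150,-360,0],-76,85],[[170,-405,0],-84,85],[[185,-450,0],-93,85],[[195,-500,0],-101,85],[[203,-545,0],-107,85],[[205,-580,0],-107,85],[[205,-601,0],-107,85],[[205,-601,0],-107,85]]}}

```text
time: 3.1
tool_pos: [0.4632, 0.0114, 0.304]
orientation: [3.142, -0.001, 1.823]
force: [-0.3, -0.2, 0.4]
gripper_width: 0.0847
```

Request:
{"api": "move_arm", "payload": {"commands": [[[2,0,40],0,85],[[2,0,85],0,85],[[2,0,120],0,85],[[2,0,131],0,85],[[2,0,131],0,40],[[2,0,131],0,40],[[2,0,131],0,40],[[2,0,131],0,40],[[2,0,131],0,40],[[2,0,131],0,40]], "squeeze": 50}}

```text
time: 4.1
tool_pos: [0.4633, 0.0129, 0.1746]
orientation: [3.139, 0.001, 1.823]
force: [-1.4, -2.8, 7.4]
gripper_width: 0.0494
```

Request:
{"api": "move_arm", "payload": {"commands": [[[0,0,-15],0,40],[[0,0,-35],0,40],[[-15,-4,-40],6,40],[[-45,-12,-40],14,40],[[-75,-21,-40],22,40],[[-105,-30,-40],30,40],[[-135,-38,-40],38,40],[[-165,-46,-40],46,40],[[-195,-55,-40],54,40],[[-225,-63,-40],62,40],[[-255,-72,-40],70,40],[[-285,-80,-40],78,40],[[-315,-89,-40],86,40],[[-340,-96,-40],93,40],[[-349,-99,-40],96.5,40],[[-349,-99,-40],96.5,40],[[-349,-99,-30],96.5,40],[[-349,-99,-30],96.5,40]]}}

```text
time: 5.9
tool_pos: [0.4537, -0.3476, 0.2032]
orientation: [-3.139, -0.0, 0.141]
force: [-0.3, 0.6, -3.9]
gripper_width: 0.0496
```

```bash
python3 - <<'E'
from h import *
im=snap('top','top1.png')
hsv=cv2.cvtColor(im,cv2.COLOR_RGB2HSV)
cv2.imwrite('pics/t1c.png',cv2.resize(cv2.cvtColor(im,cv2.COLOR_RGB2BGR)[150:320,380:520],None,fx=3.5,fy=3.5))
E
```

```text
(no output)
```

View pics/t1c.png

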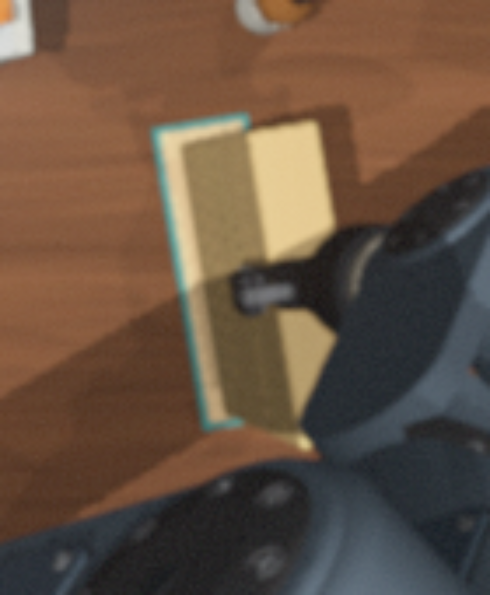

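Block is held above the pad and in line (block yaw 8.1° against pad 7.8°). Lowering it.

Request:
{"api": "move_arm", "payload": {"commands": [[[1,2,12],0,40],[[1,2,20],0,40],[[1,2,24],0,40],[[1,2,25],0,40],[[1,2,25],0,40],[[1,2,25],0,85],[[1,2,25],0,85],[[1,2,25],0,85],[[1,2,25],0,85],[[1,2,-15],0,85],[[1,2,-60],0,85],[[1,2,-100],0,85],[[1,2,-130],0,85]]}}

```text
time: 7.25
tool_pos: [0.4555, -0.3505, 0.3365]
orientation: [3.141, -0.003, 0.141]
force: [-0.1, -0.2, -0.3]
gripper_width: 0.0849
```

```bash
python3 - <<'E'
from h import *
im=snap('scene','sc2.png'); im=snap('top','top2.png')
hsv=cv2.cvtColor(im,cv2.COLOR_RGB2HSV)
E
```

```text
(no output)
```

View pics/sc2.png

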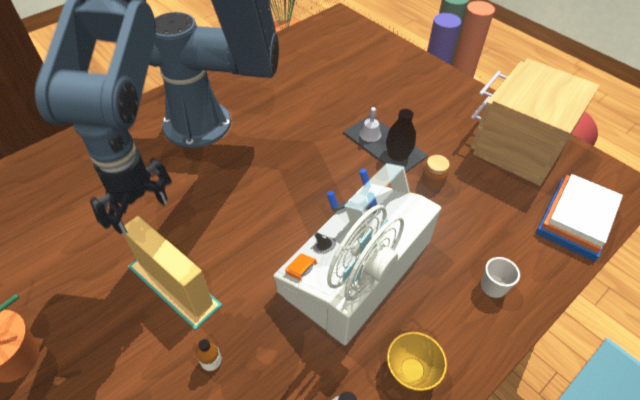

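View pics/top2.png

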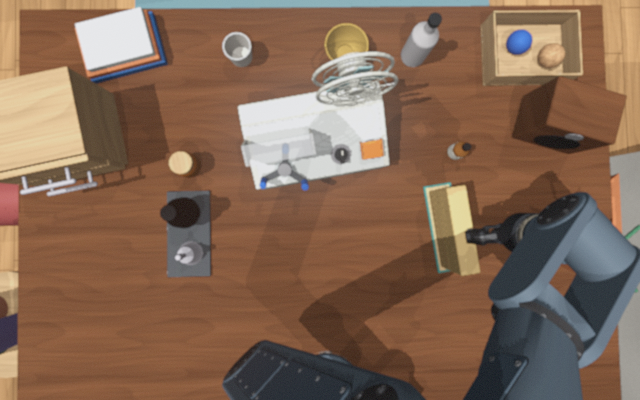

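The block stands upright on the pad (scene px about (175,270)) and the bystanders are untouched. Next I'll work out the handle positions and stroke tables.

```bash
cat > st.py <<'E'
from fan import *
v=np.load('fan.npy'); p=v[:3]; sc_=v[3]
def rel(X,o=None):
    o=o or get_obs(); R=Ro.from_euler('xyz',o['orientation']).as_matrix()
    return (R.T@(np.array(X)-o['tool_pos'])*1000).round(1), np.degrees(o['orientation'][2]-p[2]).round(2)
def tcp(phi_deg,h=.047): return handle(p,sc_,np.radians(phi_deg),h)+[0,0,.054]
def stroke(a,b,n):
    c=np.cos(np.radians);
def path(a,phis):
    r=np.radians; f=lambda q:np.array([60*np.cos(r(q))*np.cos(S),60*np.sin(r(q)),-60*np.cos(r(q))*np.sin(S)])
    return [(q,(f(q)-f(a)).round(0).astype(int).tolist()) for q in phis]
E
python3 - <<'E'
from st import *
print('rel to h0 grasp',rel(tcp(132.9)),tcp(132.9), tcp(145))
for x in path(132.9,[140,150,162,174,186,198,210,222,234,246,258,265]): print(x)
for x in path(265,[145]): print(x)
for x in path(145,[157,169,181,193,205,217,229,241,253,265]): print(x)
E
```

```text
rel to h0 grasp (array([ 169.5, -375.1,  157.8]), np.float64(-1.07)) [0.5731774  0.042444   0.17944892] [0.56411373 0.05064633 0.17620355]
(140, [-5, -5, 2])
(150, [-10, -14, 4])
(162, [-15, -25, 6])
(174, [-17, -38, 7])
(186, [-17, -50, 7])
(198, [-15, -62, 6])
(210, [-10, -74, 4])
(222, [-3, -84, 1])
(234, [5, -92, -2])
(246, [15, -99, -6])
(258, [26, -103, -11])
(265, [33, -104, -14])
(145, [-40, 94, 17])
(157, [-6, -11, 2])
(169, [-9, -23, 4])
(181, [-10, -35, 4])
(193, [-9, -48, 4])
(205, [-5, -60, 2])
(217, [1, -71, 0])
(229, [9, -80, -4])
(241, [18, -87, -8])
(253, [29, -92, -12])
(265, [40, -94, -17])
```

Request:
{"api": "move_arm", "payload": {"commands": [[[20,-40,0],-1,85],[[40,-85,0],-1,85],[[65,-130,0],-1,85],[[85,-175,10],-1,85],[[105,-220,25],-1,85],[[125,-265,45],-1,85],[[145,-305,65],-1,85],[[160,-345,80],-1,60],[[168,-370,90],-1,60],[[169,-375,95],-1,60],[[169,-375,95],-1,60]]}}

```text
time: 8.45
tool_pos: [0.5712, 0.0435, 0.2406]
orientation: [3.135, -0.003, 0.16]
force: [-0.1, -0.3, 0.1]
gripper_width: 0.0602
```

```bash
python3 - <<'E'
from st import *
print(rel(tcp(132.9)))
im=snap('scene','sc3.png');cv2.imwrite('pics/sc3c.png',cv2.resize(cv2.cvtColor(im,cv2.COLOR_RGB2BGR)[90:290,230:450],None,fx=3.5,fy=3))
E
```

```text
(array([ 1.6,  0.9, 61.1]), np.float64(0.05))
```

View pics/sc3c.png

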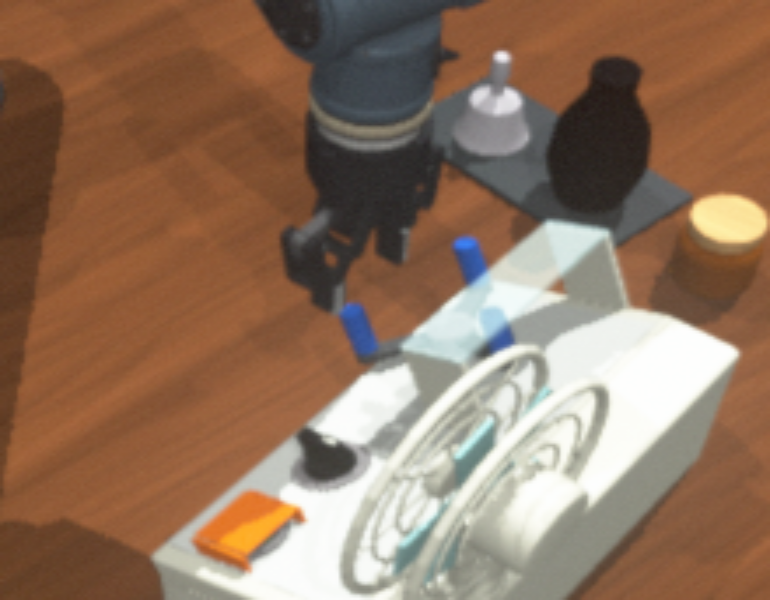

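The open jaws hang over handle0 (crop (355,325)). Descend and grip.

Request:
{"api": "move_arm", "payload": {"commands": [[[1.5,1,30],0,60],[[1.5,1,58],0,60],[[1.5,1,61],0,60],[[1.5,1,61],0,10],[[1.5,1,61],0,10],[[1.5,1,61],0,10],[[1.5,1,61],0,10],[[1.5,1,61],0,10]], "squeeze": 25}}

```text
time: 9.3
tool_pos: [0.5745, 0.0412, 0.1821]
orientation: [3.133, -0.008, 0.159]
force: [-0.9, 0.5, 6.8]
gripper_width: 0.0173
```

```bash
python3 - <<'E'
from st import *
print(rel(tcp(132.9)))
im=snap('scene','sc4.png');cv2.imwrite('pics/sc4c.png',cv2.resize(cv2.cvtColor(im,cv2.COLOR_RGB2BGR)[130:260,280:420],None,fx=4.5,fy=4.5))
E
```

```text
(array([-1.2, -1.4,  2.6]), np.float64(-0.01))
```

View pics/sc4c.png

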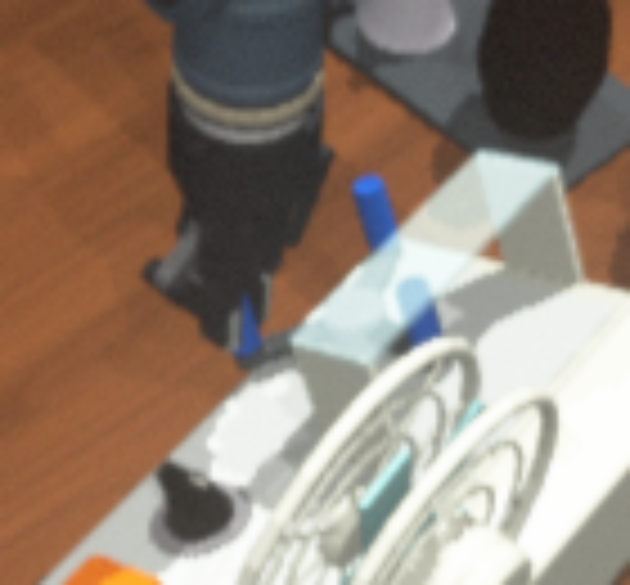

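Request:
{"api": "move_arm", "payload": {"commands": [[[-2,-2,0],0,10],[[-5,-5,1],0,10],[[-10,-14,3],0,10],[[-15,-25,5],0,10],[[-17,-38,6],0,10],[[-17,-38,6],0,10]]}}

```text
time: 9.95
tool_pos: [0.5493, 0.0783, 0.1745]
orientation: [3.136, -0.003, 0.161]
force: [-1.6, -0.1, -11.1]
gripper_width: 0.0173
```

```bash
python3 - <<'E'
from st import *
print(rel(tcp(174)))
im=snap('top','t4.png');cv2.imwrite('pics/t4c.png',cv2.resize(cv2.cvtColor(im,cv2.COLOR_RGB2BGR)[90:220,220:400],None,fx=4,fy=4))
E
```

```text
(array([0.5, 1.5, 2.4]), np.float64(0.07))
```

View pics/t4c.png

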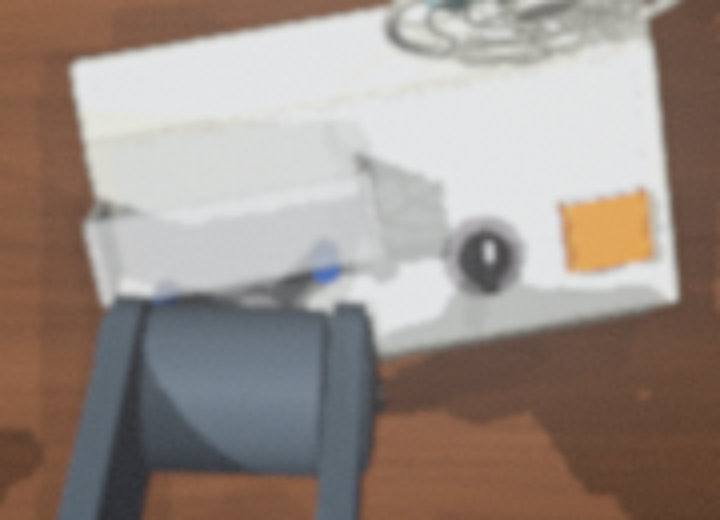

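The crank follows the hand: handle1 is emerging at t4c (325,262). Continue to φ=265°.

Request:
{"api": "move_arm", "payload": {"commands": [[[0,-11,1],0,10],[[2,-23,0],0,10],[[7,-35,-2],0,10],[[14,-45,-5],0,10],[[22,-53,-8],0,10],[[32,-60,-12],0,10],[[43,-64,-17],0,10],[[50,-65,-20],0,10],[[50,-65,-20],0,10]]}}

```text
time: 10.9
tool_pos: [0.5909, 0.1511, 0.1964]
orientation: [3.135, -0.008, 0.161]
force: [-2.4, -0.3, 7.2]
gripper_width: 0.0172
```

```bash
python3 - <<'E'
from st import *
print(rel(tcp(265)),rel(tcp(145)))
im=snap('scene','sc5.png');cv2.imwrite('pics/sc5c.png',cv2.resize(cv2.cvtColor(im,cv2.COLOR_RGB2BGR)[130:290,280:440],None,fx=3.7,fy=3.7))
E
```

```text
(array([-2. ,  0.7,  3. ]), np.float64(0.09)) (array([-42.8,  94.7,  20.4]), np.float64(0.09))
```

View pics/sc5c.png

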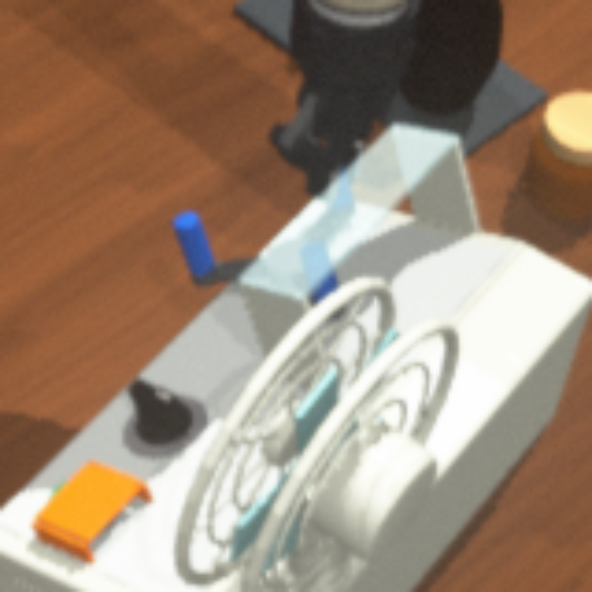

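Handle0 reached about 266° and handle1 waits at 146°. Regrasp and stroke in one call each.

Request:
{"api": "move_arm", "payload": {"commands": [[[0,0,0],0,55],[[0,0,0],0,55],[[0,0,0],0,55],[[-5,0,-35],0,60],[[-20,25,-45],0,60],[[-38,65,-40],0,60],[[-43,93,-35],0,60],[[-43,93,-15],0,60],[[-43,93,15],0,60],[[-43,93,19],0,60],[[-43,93,19],0,60],[[-43,93,19],0,10],[[-43,93,19],0,10],[[-43,93,19],0,10],[[-43,93,19],0,10],[[-43,93,19],0,10]]}}

```text
time: 12.55
tool_pos: [0.564, 0.0526, 0.1787]
orientation: [3.135, -0.011, 0.161]
force: [-0.5, 2.6, 5.8]
gripper_width: 0.0168
```

```bash
python3 - <<'E'
from st import *
print(rel(tcp(145)),rel(tcp(265)))
im=snap('scene','sc6.png');cv2.imwrite('pics/sc6c.png',cv2.resize(cv2.cvtColor(im,cv2.COLOR_RGB2BGR)[130:290,280:440],None,fx=3.7,fy=3.7))
E
```

```text
(array([-0.2,  1.9,  2.5]), np.float64(0.09)) (array([ 40.5, -92.1, -14.8]), np.float64(0.09))
```

View pics/sc6c.png

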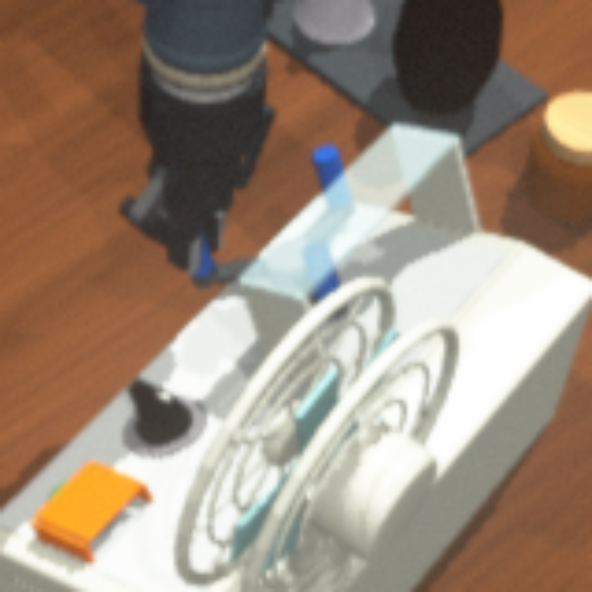

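Request:
{"api": "move_arm", "payload": {"commands": [[[-6,-10,2],0,10],[[-9,-21,4],0,10],[[-10,-33,4],0,10],[[-9,-46,4],0,10],[[-5,-58,2],0,10],[[1,-69,0],0,10],[[9,-78,-4],0,10],[[18,-85,-8],0,10],[[29,-90,-12],0,10],[[40,-92,-16],0,10],[[40,-92,-16],0,10],[[40,-92,-16],0,55],[[40,-92,-16],0,55],[[40,-92,-16],0,55],[[35,-92,-50],0,60],[[20,-65,-62],0,60],[[2,-25,-58],0,60],[[0,1,-50],0,60],[[0,1,-50],0,60]]}}

```text
time: 14.5
tool_pos: [0.5629, 0.0492, 0.2277]
orientation: [3.135, -0.008, 0.157]
force: [-0.1, -0.0, 0.1]
gripper_width: 0.0601
```

```bash
python3 - <<'E'
from st import *
print(rel(tcp(145)),rel(tcp(265)))
im=snap('scene','sc7.png');cv2.imwrite('pics/sc7c.png',cv2.resize(cv2.cvtColor(im,cv2.COLOR_RGB2BGR)[130:290,280:440],None,fx=3.7,fy=3.7))
E
```

```text
(array([ 1. , -1.5, 51.5]), np.float64(-0.14)) (array([ 41.3, -95.7,  34.1]), np.float64(-0.14))
```

View pics/sc7c.png

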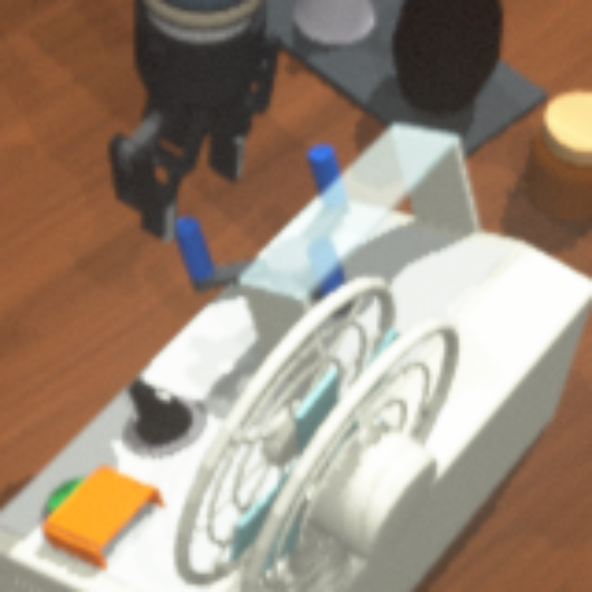

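Handle2 now stands in the same spot (crop (195,250)). Shutter is part-way. Next cycle.

Request:
{"api": "move_arm", "payload": {"commands": [[[1,-1,25],0,60],[[1,-1,46],0,60],[[1,-1,49],0,60],[[1,-1,49],0,10],[[1,-1,49],0,10],[[1,-1,49],0,10],[[1,-1,49],0,10],[[1,-1,49],0,10],[[-5,-12,51],0,10],[[-8,-24,53],0,10],[[-9,-36,53],0,10],[[-8,-49,53],0,10],[[-4,-61,51],0,10],[[2,-72,49],0,10],[[10,-81,45],0,10],[[19,-88,41],0,10],[[30,-93,37],0,10],[[41,-95,33],0,10],[[43,-95,32],0,10],[[43,-95,32],0,10]]}}

```text
time: 16.55
tool_pos: [0.5908, 0.1511, 0.1973]
orientation: [3.135, -0.009, 0.159]
force: [-1.7, -3.6, 9.9]
gripper_width: 0.0168
```

```bash
python3 - <<'E'
from st import *
print(rel(tcp(145)),rel(tcp(265)))
E
```

```text
(array([-42.4,  94.8,  21.4]), np.float64(-0.04)) (array([-1.9,  0.7,  3.9]), np.float64(-0.04))
```

Request:
{"api": "move_arm", "payload": {"commands": [[[0,0,0],0,55],[[0,0,0],0,55],[[0,0,0],0,55],[[-5,0,-35],0,60],[[-20,25,-45],0,60],[[-38,65,-40],0,60],[[-43,94,-35],0,60],[[-43,94,-15],0,60],[[-43,94,15],0,60],[[-43,94,19],0,60],[[-43,94,19],0,60],[[-43,94,19],0,10],[[-43,94,19],0,10],[[-43,94,19],0,10],[[-43,94,19],0,10],[[-43,94,19],0,10]]}}

```text
time: 18.15
tool_pos: [0.5639, 0.0515, 0.1796]
orientation: [3.134, -0.011, 0.159]
force: [-1.3, 0.9, 6.2]
gripper_width: 0.0171
```

```bash
python3 - <<'E'
from st import *
print(rel(tcp(145)),rel(tcp(265)))
im=snap('scene','sc8.png');cv2.imwrite('pics/sc8c.png',cv2.resize(cv2.cvtColor(im,cv2.COLOR_RGB2BGR)[130:290,280:440],None,fx=3.7,fy=3.7))
E
```

```text
(array([0.1, 0.9, 3.4]), np.float64(-0.04)) (array([ 40.6, -93.2, -14. ]), np.float64(-0.04))
```

View pics/sc8c.png

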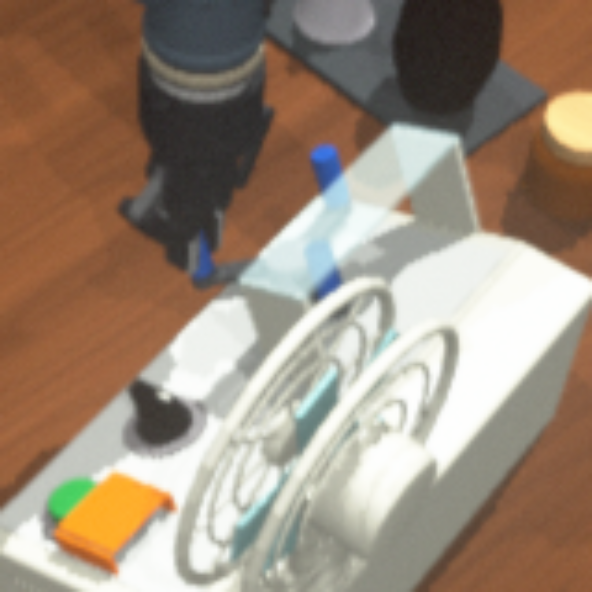

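Handle0 is gripped again and the shutter is about half off. Fourth stroke.

Request:
{"api": "move_arm", "payload": {"commands": [[[-6,-11,2],0,10],[[-9,-22,4],0,10],[[-10,-34,5],0,10],[[-9,-47,5],0,10],[[-5,-59,3],0,10],[[1,-70,1],0,10],[[9,-79,-3],0,10],[[18,-86,-7],0,10],[[29,-91,-11],0,10],[[40,-93,-15],0,10],[[42,-93,-16],0,10],[[42,-93,-16],0,55],[[42,-93,-16],0,55],[[42,-93,-16],0,55],[[35,-93,-50],0,60],[[20,-65,-62],0,60],[[2,-25,-58],0,60],[[0,1,-50],0,60],[[0,1,-50],0,60]]}}

```text
time: 20.1
tool_pos: [0.563, 0.048, 0.2287]
orientation: [3.134, -0.009, 0.155]
force: [0.5, -0.5, -0.3]
gripper_width: 0.0603
```

```bash
python3 - <<'E'
from st import *
print(rel(tcp(145)))
im=snap('scene','sc9.png');cv2.imwrite('pics/sc9c.png',cv2.resize(cv2.cvtColor(im,cv2.COLOR_RGB2BGR)[130:290,280:440],None,fx=3.7,fy=3.7))
E
```

```text
(array([ 1.1, -2.8, 52.4]), np.float64(-0.27))
```

View pics/sc9c.png

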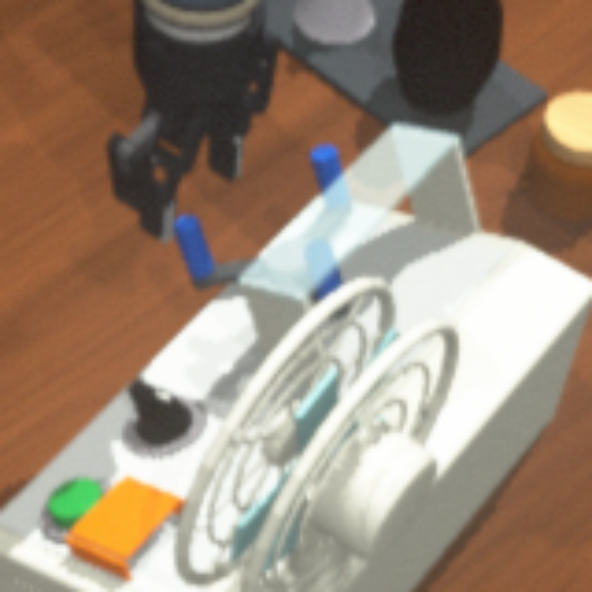

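Request:
{"api": "move_arm", "payload": {"commands": [[[1,-2,25],0,60],[[1,-2,47],0,60],[[1,-2,50],0,60],[[1,-2,50],0,10],[[1,-2,50],0,10],[[1,-2,50],0,10],[[1,-2,50],0,10],[[1,-2,50],0,10],[[-5,-13,52],0,10],[[-8,-25,54],0,10],[[-9,-37,54],0,10],[[-8,-50,54],0,10],[[-4,-62,52],0,10],[[2,-73,50],0,10],[[10,-82,46],0,10],[[19,-89,42],0,10],[[30,-94,38],0,10],[[41,-96,34],0,10],[[44,-96,32],0,10],[[44,-96,32],0,10]]}}

```text
time: 22.15
tool_pos: [0.5915, 0.1513, 0.1976]
orientation: [3.134, -0.009, 0.156]
force: [-2.4, -2.3, 8.1]
gripper_width: 0.0169
```

```bash
python3 - <<'E'
from st import *
print(rel(tcp(145)),rel(tcp(265)))
E
```

```text
(array([-43. ,  94.9,  21.7]), np.float64(-0.17)) (array([-2.7,  0.8,  4.2]), np.float64(-0.17))
```

Request:
{"api": "move_arm", "payload": {"commands": [[[0,0,0],0,55],[[0,0,0],0,55],[[0,0,0],0,55],[[-5,0,-35],0,60],[[-20,25,-45],0,60],[[-38,65,-40],0,60],[[-43,94,-35],0,60],[[-43,94,-15],0,60],[[-43,94,15],0,60],[[-43,94,19],0,60],[[-43,94,19],0,60],[[-43,94,19],0,10],[[-43,94,19],0,10],[[-43,94,19],0,10],[[-43,94,19],0,10],[[-43,94,19],0,10]]}}

```text
time: 23.75
tool_pos: [0.5645, 0.0519, 0.18]
orientation: [3.134, -0.011, 0.157]
force: [-0.2, 2.4, 6.1]
gripper_width: 0.0171
```

```bash
python3 - <<'E'
from st import *
print(rel(tcp(145)),rel(tcp(265)))
im=snap('scene','sc10.png');cv2.imwrite('pics/sc10c.png',cv2.resize(cv2.cvtColor(im,cv2.COLOR_RGB2BGR)[130:290,280:440],None,fx=3.7,fy=3.7))
E
```

```text
(array([-0.6,  1.1,  3.8]), np.float64(-0.17)) (array([ 39.7, -93. , -13.6]), np.float64(-0.17))
```

View pics/sc10c.png

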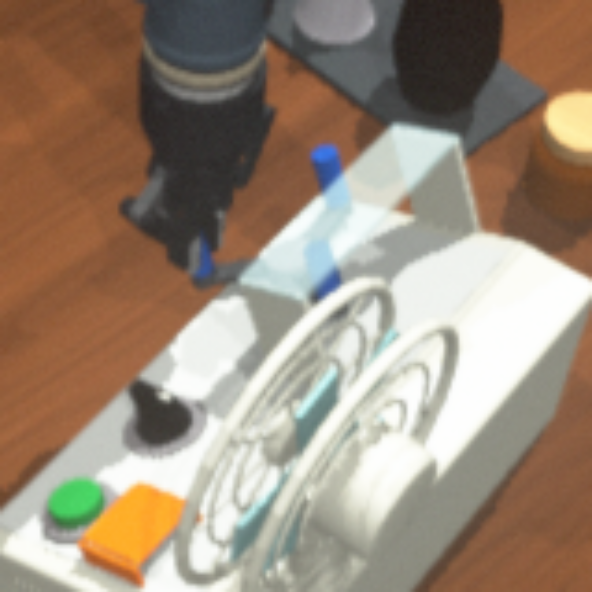

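Last stroke: q is now about 628° and the stop is 739°, at φ≈257°.

Request:
{"api": "move_arm", "payload": {"commands": [[[-6,-11,2],0,10],[[-9,-22,4],0,10],[[-10,-34,5],0,10],[[-9,-47,5],0,10],[[-5,-59,3],0,10],[[1,-70,1],0,10],[[9,-79,-3],0,10],[[18,-86,-7],0,10],[[24,-89,-9],0,10],[[29,-91,-11],0,10],[[30,-91,-11],0,10],[[30,-91,-11],0,10]]}}

```text
time: 25.0
tool_pos: [0.5789, 0.1467, 0.1922]
orientation: [3.133, -0.01, 0.158]
force: [-2.7, -2.1, 12.1]
gripper_width: 0.0171
```

```bash
python3 - <<'E'
from st import *
print(rel(tcp(250)),rel(tcp(255)),get_obs()['force'])
im=snap('scene','sc11.png');cv2.imwrite('pics/sc11c.png',cv2.resize(cv2.cvtColor(im,cv2.COLOR_RGB2BGR)[130:290,280:440],None,fx=3.7,fy=3.7))
E
```

```text
(array([-3.6,  1.6,  4.8]), np.float64(-0.1)) (array([1.1, 0. , 2.9]), np.float64(-0.1)) [-2.65874622 -2.13245605 12.1150922 ]
```

View pics/sc11c.png

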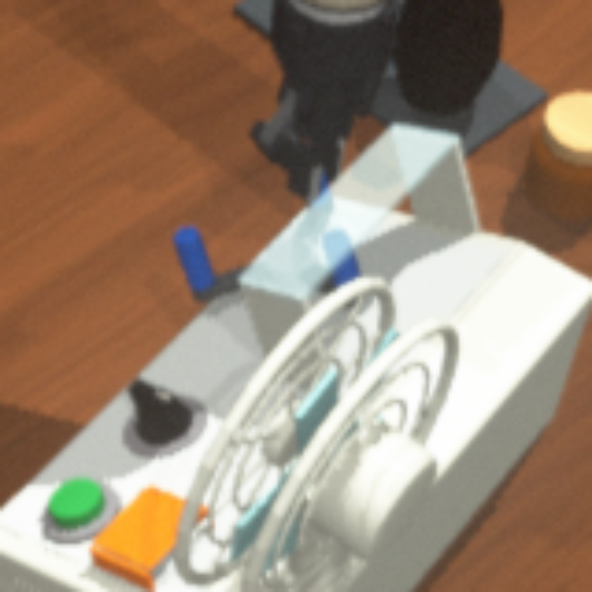

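Crank at φ≈254–255°, so about 12.85 rad, and the button at crop (78,502) is uncovered. Next, target numbers for the knob and button.

```bash
python3 - <<'E'
from st import *
K=panel(p,v[5],-.055,.026); B=panel(p,.058,-.135,.012)
print('knob',K,'tcp rel hover',rel(K+[0,0,.14]),'grasp',rel(K+[0,0,.063]))
print('button',B, get_obs()['joint_positions'])
im=cv2.imread('pics/sc11.png'); cv2.imwrite('pics/k.png',cv2.resize(im[220:280,280:350],None,fx=8,fy=8,interpolation=cv2.INTER_CUBIC))
im=cv2.imread('pics/top2.png'); cv2.imwrite('pics/k2.png',cv2.resize(im[130:180,315:395],None,fx=8,fy=8,interpolation=cv2.INTER_CUBIC))
print(proj('scene',[K])[0], proj('top',[K])[0])
E
```

```text
knob [ 0.64583357 -0.0532771   0.12662997] tcp rel hover (array([ 35.5, 208.6, -72.3]), np.float64(-0.11)) grasp (array([ 34.7, 207.9,   4.7]), np.float64(-0.11))
button [ 0.66386264 -0.13140516  0.11370846] [ 0.06406136  0.63269408  1.60575656 -0.00993085  0.89212103  1.48349058]
[322.26709499 237.56767666] [341.80751025 154.53195911]
```

View pics/k.png

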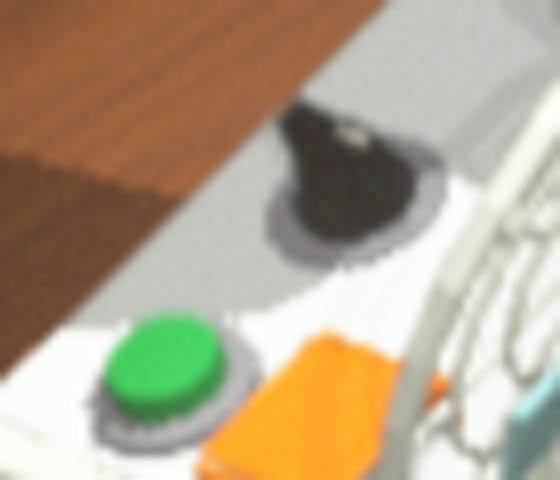

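View pics/k2.png

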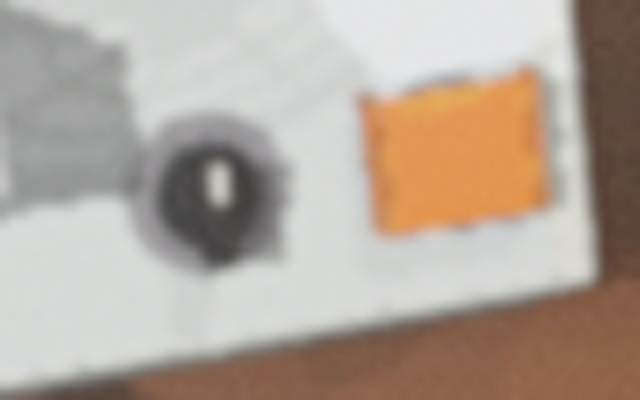

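Request:
{"api": "move_arm", "payload": {"commands": [[[0,0,0],0,55],[[0,0,0],0,55],[[0,0,0],0,55],[[-5,0,-35],0,60],[[-5,5,-75],-6,60],[[0,25,-80],-14,50],[[5,50,-80],-22,45],[[10,75,-80],-30,40],[[15,100,-80],-38,40],[[20,125,-80],-46,40],[[25,150,-80],-54,40],[[30,175,-80],-62,40],[[35,195,-80],-70,40],[[35,208,-78],-78,40],[[35,208,-75],-86,40],[[35,208,-72],-94,40],[[35,208,-72],-102,40],[[35,208,-72],-110,40],[[35,208,-72],-118,40],[[35,208,-72],-126,40]]}}

```text
time: 27.05
tool_pos: [0.645, -0.0524, 0.2654]
orientation: [3.139, 0.012, 2.362]
force: [1.0, 0.3, 0.5]
gripper_width: 0.0401
```

Request:
{"api": "move_arm", "payload": {"commands": [[[0,0,0],-8,40],[[0,0,0],-16,40],[[0,0,0],-24,40],[[0,0,0],-32,40],[[0,0,0],-40,40],[[0,0,0],-47,40],[[0,0,0],-47,40]]}}

```text
time: 27.75
tool_pos: [0.6447, -0.052, 0.2646]
orientation: [-3.135, 0.008, -3.1]
force: [0.2, 0.5, 0.4]
gripper_width: 0.0403
```

```bash
python3 - <<'E'
from st import *
K=panel(p,v[5],-.055,.026); B=panel(p,.058,-.135,.012)
print('grasp',rel(K+[0,0,.063]),get_obs()['joint_positions'],proj('scene',[B,K]))
im=snap('scene','sc12.png');cv2.imwrite('pics/sc12c.png',cv2.resize(cv2.cvtColor(im,cv2.COLOR_RGB2BGR)[130:290,280:440],None,fx=3.7,fy=3.7))
E
```

```text
grasp (array([-0.5, -0.8, 75. ]), np.float64(-186.78)) [-0.25181384  0.59740569  1.41850536 -0.00384072  1.11593434 -1.86206452] [[300.98524961 265.6109586 ]
 [322.26709499 237.56767666]]
```

View pics/sc12c.png

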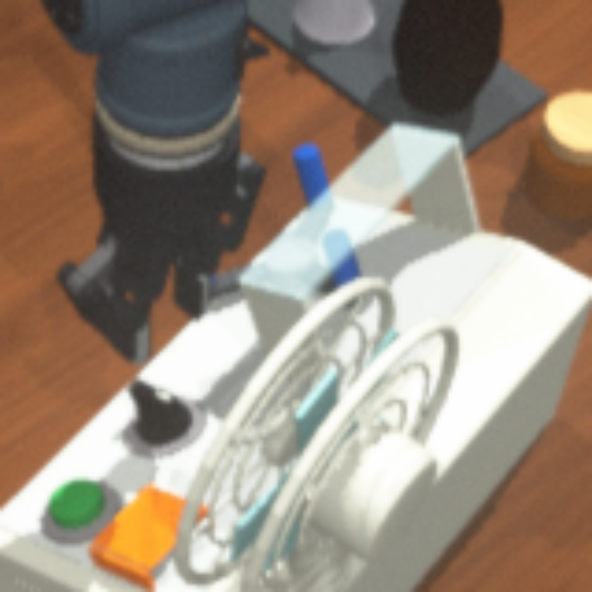

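Button projection (301,265.6) agrees with the picture (300,264.6). The jaws straddle the knob; descend.

Request:
{"api": "move_arm", "payload": {"commands": [[[0,-1,35],0,40],[[0,-1,60],0,40],[[0,-1,70],0,40],[[0,-1,75],0,40],[[0,-1,75],0,40],[[0,-1,75],0,13],[[0,-1,75],0,13],[[0,-1,75],0,13]], "squeeze": 20}}

```text
time: 28.6
tool_pos: [0.6461, -0.0534, 0.191]
orientation: [-3.135, 0.011, -3.103]
force: [0.8, 1.5, 1.4]
gripper_width: 0.0129
```

```bash
python3 - <<'E'
from st import *
K=panel(p,v[5],-.055,.026)
print('grasp',rel(K+[0,0,.063]))
im=snap('scene','sc13.png');cv2.imwrite('pics/sc13c.png',cv2.resize(cv2.cvtColor(im,cv2.COLOR_RGB2BGR)[180:290,270:400],None,fx=5,fy=5))
E
```

```text
grasp (array([0.3, 0.1, 1.4]), np.float64(-186.93))
```

View pics/sc13c.png

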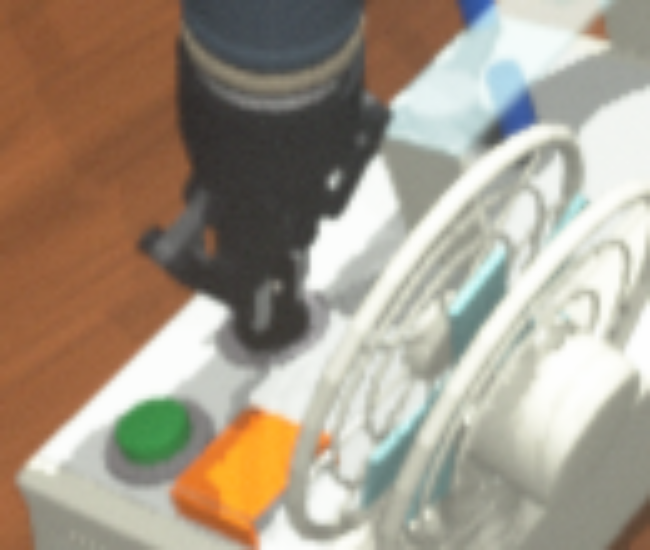

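Request:
{"api": "move_arm", "payload": {"commands": [[[0,0,0],7,13],[[0,0,0],14,13],[[0,0,0],21,13],[[0,0,0],28,13],[[0,0,0],35,13],[[0,0,0],42,13],[[0,0,0],49,13],[[0,0,0],56,13],[[0,0,0],62,13],[[0,0,0],67,13],[[0,0,0],72,13],[[0,0,0],76,13],[[0,0,0],78,13],[[0,0,0],78,13]]}}

```text
time: 30.05
tool_pos: [0.6435, -0.0555, 0.1916]
orientation: [3.14, 0.011, 1.822]
force: [-7.5, -7.0, 4.9]
gripper_width: 0.0133
```

```bash
python3 - <<'E'
from st import *
K=panel(p,v[5],-.055,.026)
o=get_obs();print('grasp',rel(K+[0,0,.063]),o['moment'],o['force'])
im=snap('scene','sc14.png');cv2.imwrite('pics/sc14c.png',cv2.resize(cv2.cvtColor(im,cv2.COLOR_RGB2BGR)[180:290,270:400],None,fx=5,fy=5))
E
```

```text
grasp (array([1.6, 2.8, 1.9]), np.float64(95.26)) [-0.68863849  0.99642066  0.68300419] [-7.45304481 -7.03735859  4.92190195]
```

View pics/sc14c.png

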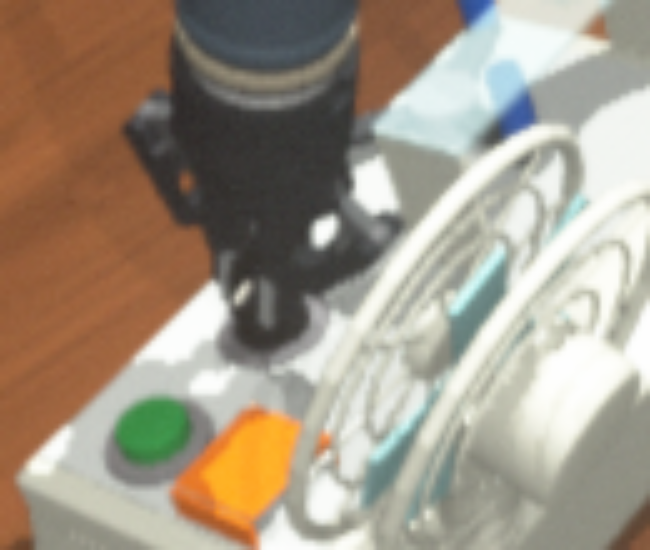

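Request:
{"api": "move_arm", "payload": {"commands": [[[0,0,0],0,40],[[0,0,0],0,45],[[0,0,0],0,45],[[0,0,-30],0,45],[[0,0,-70],0,45],[[-20,-30,-90],0,45],[[-40,-70,-90],0,20],[[-40,-80,-90],0,0]]}}

```text
time: 30.9
tool_pos: [0.5736, -0.1152, 0.2828]
orientation: [3.14, 0.012, 1.82]
force: [0.6, 0.3, 0.4]
gripper_width: 0.0165
```

```bash
python3 - <<'E'
from st import *
B=panel(p,.058,-.135,.012)
o=get_obs();print(o['tool_pos'],o['orientation'],'btn tip rel',rel(B+[0,0,.073]))
im=snap('scene','sc15.png');cv2.imwrite('pics/sc15c.png',cv2.resize(cv2.cvtColor(im,cv2.COLOR_RGB2BGR)[180:290,270:400],None,fx=5,fy=5))
im=snap('top','t15.png');cv2.imwrite('pics/t15c.png',cv2.resize(cv2.cvtColor(im,cv2.COLOR_RGB2BGR)[90:210,225:405],None,fx=4.4,fy=4.4))
E
```

```text
[ 0.57362605 -0.11522759  0.2827898 ] [3.14017722 0.01219423 1.8203026 ] btn tip rel (array([-36.8,  83.3,  96.7]), np.float64(95.16))
```

View pics/sc15c.png

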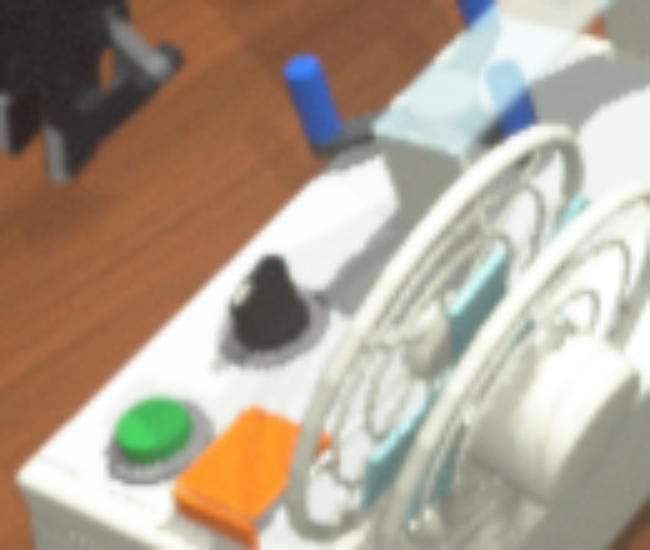

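View pics/t15c.png

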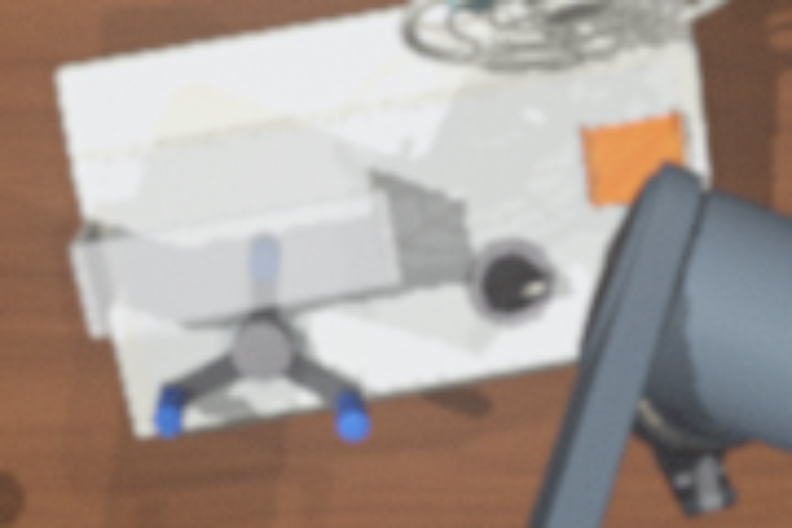

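```bash
python3 - <<'E'
from st import *
for th in [0,.1,.2,1.0,1.2,1.3,1.4]:
    X=panel(p,v[5]+.013*np.cos(th),-.055-.013*np.sin(th),.032)
    t=proj('top',[X])[0]; s=proj('scene',[X])[0]
    print(th,'top crop',((t-[225,90]+.39)*4.4).round(1),'orig k2',((t-[315,130]+.44)*8).round(),'scene',((s-[270,180]+.4)*5).round(1))
E
```

```text
0 top crop [513.9 266.3] orig k2 [215. 165.] scene [280.6 287.6]
0.1 top crop [516.1 266. ] orig k2 [219. 164.] scene [278.7 289.4]
0.2 top crop [518.4 265.9] orig k2 [223. 164.] scene [276.5 291.2]
1.0 top crop [534.2 273. ] orig k2 [252. 177.] scene [255.3 299.8]
1.2 top crop [536.7 276.5] orig k2 [256. 183.] scene [249.9 300.1]
1.3 top crop [537.7 278.5] orig k2 [258. 187.] scene [247.3 299.9]
1.4 top crop [538.5 280.5] orig k2 [260. 190.] scene [244.9 299.6]
```

```bash
python3 - <<'E'
from st import *
for cam,fn,(x0,y0) in (('scene','sc15.png',(300,220)),('top','t15.png',(320,135))):
    im=cv2.imread('pics/'+fn)[y0:y0+45,x0:x0+50]; big=cv2.resize(im,None,fx=12,fy=12,interpolation=cv2.INTER_CUBIC)
    outs=[big]
    b=big.copy()
    for s_,th,col in ((.053,1.2,(0,0,255)),(.053,1.4,(0,255,0))):
        c,s=np.cos(th),np.sin(th)
        def P(a,bb,h): # a along bar, bb across
            return panel(p,s_+a*c-bb*s,-.055-a*s-bb*c,h)
        for h in (.032,):
            q=proj(cam,[P(.018,.0055,h),P(.018,-.0055,h),P(-.018,-.0055,h),P(-.018,.0055,h)])
            q=((q-[x0,y0]+.5)*12).astype(int); cv2.polylines(b,[q.reshape(-1,1,2)],True,col,1)
        t=np.linspace(0,6.28,40); q=proj(cam,[panel(p,s_+.018*np.cos(k),-.055+.018*np.sin(k),.008) for k in t]); q=((q-[x0,y0]+.5)*12).astype(int); cv2.polylines(b,[q.reshape(-1,1,2)],True,col,1)
    cv2.imwrite('pics/ov_'+cam+'.png',b)
E
```

```text
(no output)
```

View pics/ov_scene.png

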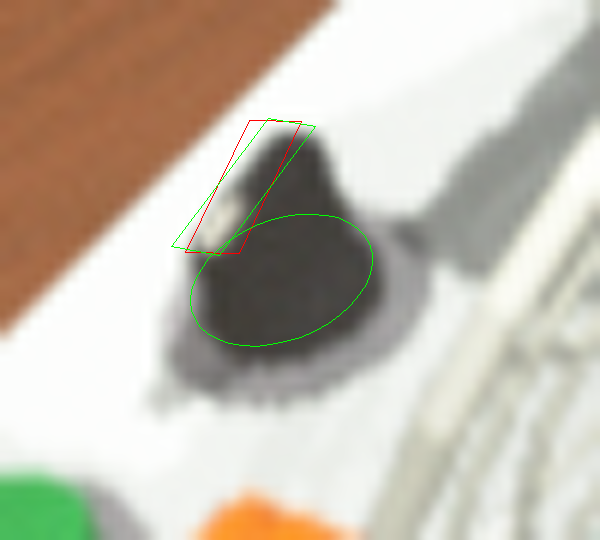

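View pics/ov_top.png

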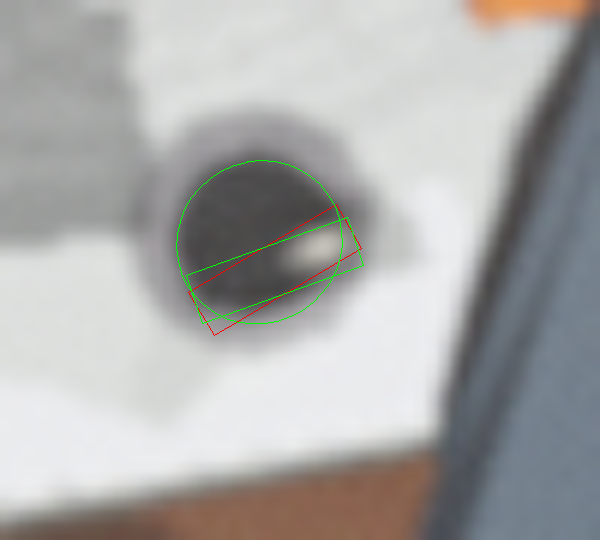

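The knob bar matches the 1.4 rad overlay in the scene view, and its line matches in the top view too. Next the button: hover with closed fingers, 8 mm down-slope of its centre.

Request:
{"api": "move_arm", "payload": {"commands": [[[-15,35,20],0,0],[[-30,65,45],0,0],[[-37,75,65],0,0],[[-37,75,80],0,0],[[-37,75,80],0,0],[[-37,75,80],0,0]]}}

```text
time: 31.6
tool_pos: [0.656, -0.1306, 0.202]
orientation: [3.142, 0.009, 1.821]
force: [0.7, 0.1, 1.1]
gripper_width: -0.0001
```

```bash
python3 - <<'E'
from st import *
B=panel(p,.058,-.135,.012)
o=get_obs();print(o['gripper_width'],o['force'],'btn tip rel',rel(B+[0,0,.073]))
im=snap('scene','sc16.png');cv2.imwrite('pics/sc16c.png',cv2.resize(cv2.cvtColor(im,cv2.COLOR_RGB2BGR)[200:300,260:370],None,fx=6,fy=6))
E
```

```text
-6.935217921678176e-05 [0.70221313 0.11532978 1.11864029] btn tip rel (array([-2.6,  7.4, 15.3]), np.float64(95.22))
```

View pics/sc16c.png

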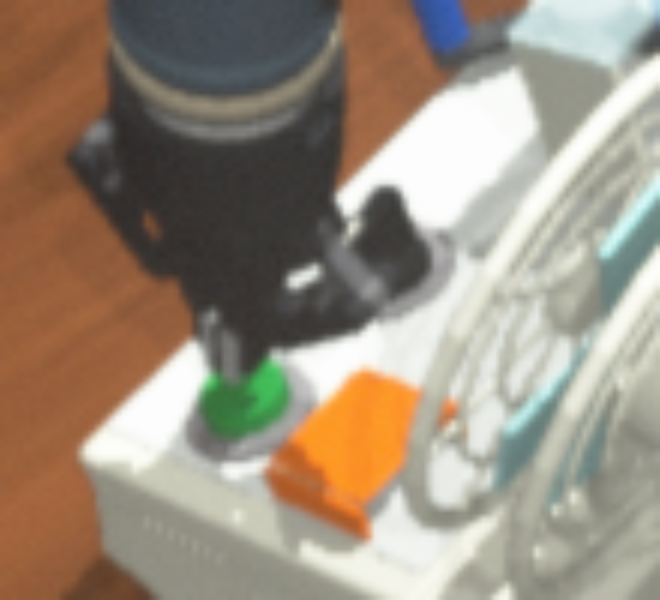

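Request:
{"api": "move_arm", "payload": {"commands": [[[-2,0,-15],8,0],[[-2,0,-15],16,0],[[-2,0,-15],24,0],[[-2,0,-15],32,0],[[-2,0,-15],40,0],[[-2,0,-15],48,0],[[-2,0,-15],56,0],[[-2,0,-15],64,0],[[-2,0,-15],72,0],[[-2,0,-15],80,0],[[-2,0,-15],88,0],[[-2,0,-10],95,0],[[-2,0,0],95,0],[[-2,0,0],95,0]]}}

```text
time: 33.05
tool_pos: [0.656, -0.1325, 0.2026]
orientation: [3.133, -0.001, 0.166]
force: [0.1, 0.6, -0.0]
gripper_width: -0.0002
```

```bash
python3 - <<'E'
from st import *
B=panel(p,.058,-.135,.012)
o=get_obs();print(o['gripper_width'],o['force'],'btn tip rel',rel(B+[0,0,.073]))
im=snap('scene','sc17.png');cv2.imwrite('pics/sc17c.png',cv2.resize(cv2.cvtColor(im,cv2.COLOR_RGB2BGR)[200:300,260:370],None,fx=6,fy=6))
E
```

```text
-0.00024849165947135447 [ 0.131543    0.57764338 -0.04695511] btn tip rel (array([ 7.9,  0.1, 15.9]), np.float64(0.35))
```

View pics/sc17c.png

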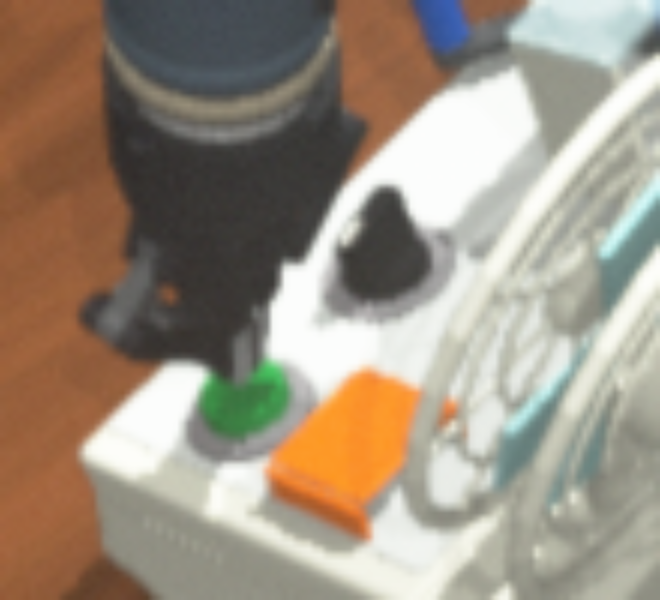

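Request:
{"api": "move_arm", "payload": {"commands": [[[0,0,8],0,0],[[0,0,14],0,0],[[0,0,17],0,0],[[0,0,17],0,0]]}}

```text
time: 33.5
tool_pos: [0.6569, -0.1327, 0.1862]
orientation: [3.132, -0.003, 0.166]
force: [0.6, 1.9, 5.4]
gripper_width: 0.0003
```

Request:
{"api": "move_arm", "payload": {"commands": [[[0,0,3],0,0],[[0,0,5],0,0],[[0,0,5],0,0]]}}

```text
time: 33.8
tool_pos: [0.6574, -0.1326, 0.1847]
orientation: [3.131, -0.005, 0.166]
force: [-3.1, 1.8, 15.4]
gripper_width: 0.0002
```

Request:
{"api": "move_arm", "payload": {"commands": [[[0,0,5],0,0],[[0,0,7],0,0],[[0,0,7],0,0]]}}

```text
time: 34.1
tool_pos: [0.6575, -0.1326, 0.1842]
orientation: [3.13, -0.006, 0.167]
force: [-10.0, 3.2, 30.9]
gripper_width: -0.0
```

```bash
python3 - <<'E'
from st import *
B=panel(p,.058,-.135,.012)
o=get_obs();print(o['force'],'btn tip rel',rel(B+[0,0,.073]))
im=snap('scene','sc18.png');cv2.imwrite('pics/sc18c.png',cv2.resize(cv2.cvtColor(im,cv2.COLOR_RGB2BGR)[230:290,275:345],None,fx=10,fy=10,interpolation=cv2.INTER_CUBIC))
E
```

```text
[-9.99323471  3.19621671 30.92971433] btn tip rel (array([ 6.5, -0.1, -2.5]), np.float64(0.43))
```

View pics/sc18c.png

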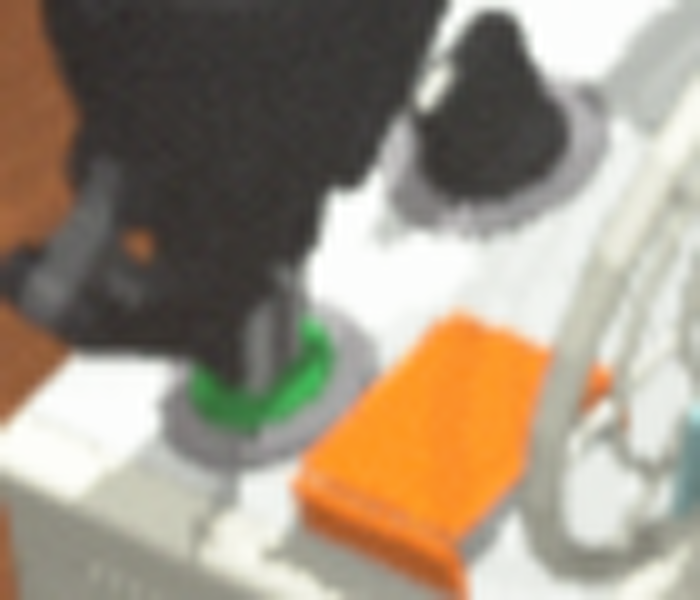

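The button is flush with its collar and at a hard stop (31 N). Release and back away.

Request:
{"api": "move_arm", "payload": {"commands": [[[0,0,-20],0,0],[[0,0,-60],0,0],[[-10,0,-100],0,0],[[-50,0,-110],0,0],[[-95,0,-110],0,0],[[-140,0,-110],0,0],[[-140,0,-110],0,0]]}}

```text
time: 34.85
tool_pos: [0.5115, -0.1532, 0.292]
orientation: [3.135, 0.003, 0.165]
force: [0.4, 0.2, -0.4]
gripper_width: -0.0003
```

```bash
python3 - <<'E'
from st import *
im=snap('scene','sc19.png');cv2.imwrite('pics/sc19c.png',cv2.resize(cv2.cvtColor(im,cv2.COLOR_RGB2BGR)[180:290,270:400],None,fx=5,fy=5,interpolation=cv2.INTER_CUBIC))
im=snap('top','t19.png')
for n in ['vase','bell','candle','oil']:
    for c in('scene','top'): print(n,c,[(np.round(d['at'],3).tolist(),round(d['conf'],2)) for d in find_in(c,n)[:1]])
E
```

```text
vase scene [([0.525, 0.349, 0.095], 0.88)]
vase top [([0.511, 0.353, 0.114], 0.59)]
bell scene [([0.406, 0.354, 0.043], 0.93)]
bell top [([0.401, 0.36, 0.049], 0.85)]
candle scene [([0.654, 0.352, 0.054], 0.65)]
candle top [([0.639, 0.363, 0.077], 0.71)]
oil scene [([0.678, -0.392, 0.065], 0.62)]
oil top [([0.66, -0.379, 0.066], 0.58)]
```

View pics/sc19c.png

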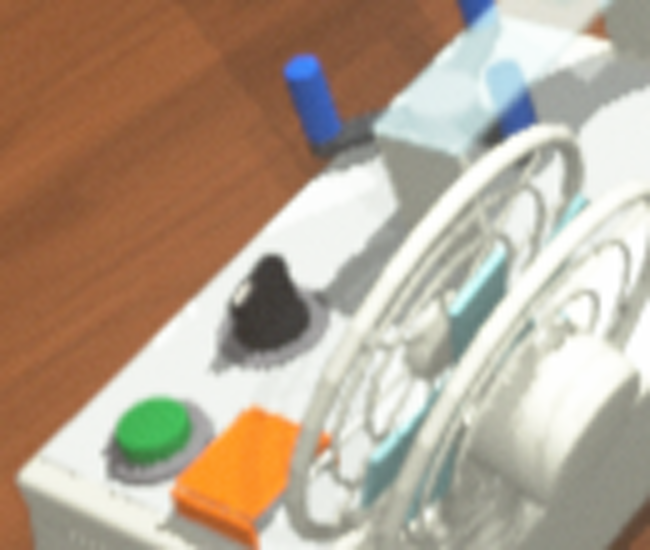

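View pics/sc19.png

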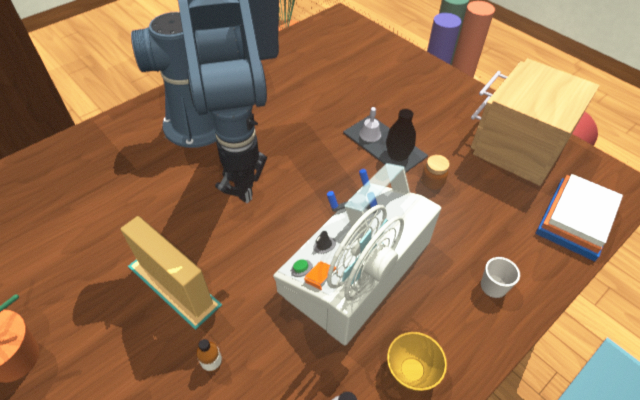

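View pics/t19.png

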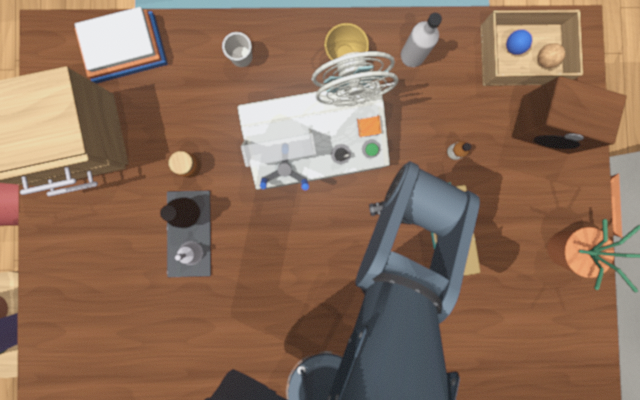

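```bash
python3 - <<'E'
from workcell import *
print(job_done())
E
```

```text
the job is handed in; nothing more can be done
None
```

All the steps are done and the job is handed in at about 35 s of the 72 s limit. No verdict was reported, so the values below are my own readings from the pictures and tool poses.

- **Block:** I stood it on the cork pad. The last scene picture shows it upright and in line, and by the gripper's pose it was set down within a few millimetres and about 0.3° of the pad. I did not re-measure its outline after letting go.
- **Crank:** I wound it in six gripped strokes, taking handle after handle. In the last overhead view the handles sit where they did at the start, two full turns on. That puts the crank at about 12.8 rad, and the shutter is clear of the button.
- **Knob:** I turned it to its stop. The bar lines up with the 1.4 rad overlay in the scene view. The overhead reading was looser, about 1.25 to 1.4, so the exact value is less certain than the crank's.
- **Start button:** I pressed it until it was flush with its collar, with 31 N against a hard stop. The last picture shows it up again.
- **Bystanders:** The vase, bell, candle and oil bottle were each found within about 5 mm of where they started. The arm was clear of everything at the end.

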